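# Pump up the watch pressure tester

### The arm

A 7-joint arm with a two-finger parallel gripper is mounted at the origin on the work surface. World frame = base frame: x ahead of the robot, y to its left, z up, the work surface at z = 0. Lengths are in mm, angles in rad, forces in N, time in s.
With the tool pointing down it reaches from about 425 to 950 mm from the base axis. Payload 4.7 kg.
Tool frame: the origin (TCP) lies on the centre line of the jaws, within the pads' length; the fingertips stand 25 mm ahead of it and the grasp point (between the pads) lies 6 mm ahead of it (r.tcp_to_tips is the distance from the TCP to the fingertips, in mm); z points along the fingers, y is the line along which they close (so a half turn about z gives the same grasp; the last joint's range is limited). The gripper opens to 85 mm and grips with 20 to 120 N. Pads are 22 mm wide; open, the fingers measure 114 mm over their backs; the gripper's body (76 mm by 85 mm) begins 54 mm behind the grasp point. The pads swing forward as they close: fully open they stand 13 mm farther back than shut.
Start: joints at [1.192, 0.469, -0.049, 1.532, 0.024, 1.141, -0.082], TCP at [231.374, -634.123, 256.335] pointing down, gripper open.
Joint ranges: [-2.59, 2.59], [-0.33, 1.99], [-1.39, 1.29], [0.1, 2.45], [-1.04, 4.18], [0.21, 1.99], [-2.66, 2.66]. Speed limits (rad/s): [2.57, 2.57, 3.14, 3.14, 3.14, 3.14, 3.14].

### API

Orientations are given as a rotation vector (axis times angle).
In Python, from workcell import monitor, vision, sign_off, nets, r gives the robot as it stands.
- The arm moves only by the tool move_arm, never from a script. Its argument "rows" is a list of rows, each an object of numbers: "tx", "ty", "tz": the shift along the tool's x, y, z each as a share of 0.12 m, from -1 to 1; "turn": the turn about the tool's z as a share of 2 rad, from -1 to 1. A call has 1 to 8 rows; each row is the pose to reach, as a shift and turn from the pose commanded when the call began, along the tool's axes at that moment; what a row does not reach only later rows make up. A row lasts 1/8 s, in which the tool goes at most 62.5 mm and 10.7 degrees, less where a joint would pass 70% of its speed; a pose out of reach is approached as far as the arm can. A call with a number of a shift or a turn outside -1 to 1 is refused whole. A call with a gripper value outside its range is refused whole. "jaw" is the opening, from 0 (shut) to 1 (fully open), set as the call begins (left out, the last holds). The fingers move at their own pace and stop on an object; "grip_force" is the grip in N (left out, the last holds). Time passes only in rows, so rows that repeat a pose let the fingers close. It gives the time, the measured TCP pose, the force, the opening and the grip force at its end, in the units of the state.
- monitor.get_state(): the state, without advancing time (a new reading comes with each control period).
- vision.grab_frame(name): name is "scene" or "side" or "wrist"; returns a dict with "img" (400x640x3 uint8, red, green, blue), "camera_matrix" (3x3 intrinsics, pixels), "position" and "orientation" of the camera in the world. Camera axes: x right, y down, z forward; pixel columns grow to the right and rows downward; lengths in mm; the calibration is good to about 2 mm. A picture is of the moment at which its call begins. There is no depth.
- sign_off(): hands the job in; it is judged then, once.
Trained networks look in a picture, given as the dict that the camera call returned (one of the last four; its "shot" number tells which), for a name from the list of things; names that differ only in an ending like _2 or _b are one class to them, and where a whole thing is asked for, a point or a joint stands for the part that bears it (a point fixed in the world has none). Each returns a list of dicts, best first, with "confidence" (0 to 1); they miss things now and then, are a little off and sometimes report something else, mostly with a low value. They report only what shows in the picture. A call takes as long as a camera call.
- nets.regions_of(picture, target): "pixels" (400x640 bool, what is visible of it).
- nets.pinpoint(picture, target): "location" ([x, y, z] in mm, in world coordinates, good to about 4 mm: a listed point, or the origin of a listed thing).
The state is a dict: "time": time; "joint_positions": joint angles; "joint_velocities": joint speeds; "effort": joint torques, N m; "tool_pos": TCP position; "tcp_rot": TCP orientation; "contact_force": force on the tool from outside, world axes, zero at the start; "wrist_torque": the same for the moment, N m; "grip_width": finger opening in mm; "gripper_force": force on a finger pad.
Only numpy, scipy, OpenCV 4.12 (cv2) and the standard library are available. Lean on these libraries where they do the work, as an engineer would, in place of code of your own. Each camera call takes 0.05 s, during which the arm holds its last target. There are 200 camera calls.

### The job

A watch hangs in the pressure tester on the bench: close the tester's vent by pushing its lever clockwise (seen from above) to its stop with a fingertip, then press the pump's spring plunger down again and again, letting it come back up after each press, until the pressure indicator pin stands fully out of its bushing. Use only the fingers on the lever and the plunger, and never touch the pin itself: it must come out by pressure alone. Do not lift or tip the tester or shove it across the bench, leave the other things where they are, and finish clear of everything with the vent still shut, the pin fully out and the plunger back up.

Things in the scene. Friction and masses are not known exactly. Their poses are not given: they have to be found in the camera images.
- tester_mid (a point): Hand-pumped pressure tester for watches: grey base 160 mm (x) by 250 mm (y), standing loose on rubber feet, 4 kg. This point is the middle of the base's flat top, 28 mm above the bench; its z axis is up, x points from the front (vent lever, robot side) to the rear, y to the left. On the base: chamber right, pump left, brass vent valve with lever front middle, gauge front right, pin rear middle.
- chamber_top (a point): top centre of the clear round chamber on the right of the base with a watch hanging inside: 88 mm across at its metal lid, this point 176 mm above the bench. The tallest part of the tester; keep the gripper's body clear of it.
- gauge_mid (a point): centre of the dial of the round pressure gauge at the front right of the base, 50 mm across, up to 85 mm above the bench; its needle rises with the pin.
- knob_top (a point): centre of the top face of the pump's plunger knob, a flat-topped black disc 44 mm across and 14 mm thick; at rest this point is 130 mm above the bench, pressed fully home 110 mm. It moves with the knob, straight down. Below it a pump barrel 40 mm across reaches up to 88 mm.
- plunger (a joint): how far the plunger is pressed down, m: 0 up at rest, 0.020 fully home (a stop). Its spring pushes it back up by itself: 6 N at the top, 11 N at the bottom.
- vent_axis (a point): point on the vertical turning axis of the vent lever, at the lever's half height, 72 mm above the bench.
- vent_tip (a point): middle of the lever's black grip, 48 mm from vent_axis, at its half height, 72 mm above the bench. The lever is a level bar that reaches 61 mm out from its axis; the grip is 30 mm long, 11 mm wide and 15 mm high. It moves with the lever.
- vent (a joint): angle of the vent lever, rad: 0 shut, on its stop, pointing along the tester's +y (left, towards the pump); 1.57 wide open, pointing along its -x (front). Closing is clockwise seen from above: push the grip from its right-hand side to the left, then rearwards. It is stiff (about 1.3 N at the grip) and stays where it is left. While it is open the pump raises no pressure.
- pin_top (a point): centre of the top of the indicator pin, a steel pin 10 mm across with a flat head 13 mm across, that rises straight up out of a brass bushing 19 mm across whose top is 63 mm above the bench; 66 mm above the bench when the pin is in, 90 mm when fully out. Not to be touched.
- pin (a joint): how far the pin has come out, m: near 0 when in, 0.024 fully out (a stop). With the vent shut each full stroke of the plunger raises it by about 4 mm, shorter strokes by less; it stays where it is between strokes. Pressing on when it is fully out does no harm.
- movement_holder: loose aluminium movement holder (small vice), 50 x 34 x 22 mm, standing on the bench in front of the tester, to the right of the vent lever. Origin at the middle of its underside. To be left alone.
- loupe: loose black watchmaker's eyeglass, a cone 40 mm across and 36 mm tall, standing front left of the tester. Origin at the middle of its underside. To be left alone.
- watch_case: loose empty steel watch case ring, 41 mm across and 10 mm high, lying behind the tester. Origin at the middle of its underside. To be left alone.
- brass_tin: loose round brass tin with a dark lid, 60 mm across and 25 mm high, standing to the left of the pump. Origin at the middle of its underside. To be left alone.
- oil_stand: loose round oil-cup stand with four steel pots, 100 mm across and 30 mm high, on the left of the bench. Origin at the middle of its underside. To be left alone.
- dust_cover: loose round wooden tray under a clear dust cover with a knob, 104 mm across and 74 mm high, on the right of the bench. Origin at the middle of its underside. To be left alone.
- driver: loose aluminium screwdriver, 120 mm long, lying on the right of the bench. Origin at the middle of its underside. To be left alone.

How it is judged:
By the outcome, as a careful person would: the job done as asked, in the order asked, and still so for the second after the job is handed in, with the robot touching nothing.
It also fails if it takes over 51 s, if anything falls off the work surface, if the arm or the gripper's body presses on something with over 40 N, if the wrist force passes 120 N, or if a joint passes its speed limit or range.

## Working session

There is one attempt and no reset: what is moved stays moved. The work goes in short steps, Python scripts to look and compute and a tool call to move; the robot and the scene stay as the last step left them, time stands still between calls to the robot, and variables do not carry over. Pictures are saved under pics/ and viewed, at most 10 in all, crops included, and the job is handed in when it is done.

Besides the shell and the picture viewer there is one more tool, called after "Request:" as a command line: name --argument value ..., lists and objects as JSON in quotes. move_arm: Moves the arm, as the interface text tells. Its arguments: {"type":"object","properties":{"rows":{"type":"array"},"jaw":{"type":"number"},"grip_force":{"type":"number"}},"required":["rows"]}

```bash
mkdir -p pics; cat > h.py <<'E'
from workcell import monitor, vision, sign_off, nets, r
import numpy as np, cv2
from scipy.spatial.transform import Rotation as R
def grab(n,save=None):
    f=vision.grab_frame(n)
    if save: cv2.imwrite('pics/'+save,f['img'][:,:,::-1])
    return f
def pts(f,names):
    for n in names:
        try: print(n,[(np.round(d['location']).tolist(),round(d['confidence'],2)) for d in nets.pinpoint(f,n)[:2]])
        except Exception as e: print(n,e)
def st():
    s=monitor.get_state(); print(s['time'],np.round(s['tool_pos'],1),np.round(R.from_rotvec(s['tcp_rot']).as_matrix(),3).tolist(),np.round(s['contact_force'],1),s['grip_width'])
    return s
E
python3 - <<'E'
from h import *
st()
N=['tester_mid','chamber_top','gauge_mid','knob_top','vent_axis','vent_tip','pin_top','movement_holder','loupe','brass_tin','oil_stand']
for c in ['scene','side']:
    f=grab(c,c+'1.png'); print(c,np.round(f['position'])); pts(f,N)
E
```

```text
0.0 [ 231.2 -633.6  255.3] [[0.939, 0.343, -0.001], [0.343, -0.939, 0.002], [-0.0, -0.002, -1.0]] [-0.5 -0.4 -0.3] 84.9493982351766
scene [1470.  351. 1082.]
tester_mid [([568.0, 73.0, 29.0], 0.6), ([604.0, 2.0, 182.0], 0.58)]
chamber_top [([603.0, 4.0, 178.0], 0.81)]
gauge_mid [([534.0, -28.0, 64.0], 0.71), ([603.0, 3.0, 182.0], 0.35)]
knob_top [([577.0, 148.0, 130.0], 0.41)]
vent_axis [([520.0, 64.0, 75.0], 0.9)]
vent_tip [([466.0, 65.0, 71.0], 0.44)]
pin_top []
movement_holder [([566.0, 72.0, 27.0], 0.59)]
loupe [([604.0, 1.0, 183.0], 0.52), ([433.0, 187.0, 2.0], 0.51)]
brass_tin [([509.0, 263.0, 4.0], 0.7)]
oil_stand [([502.0, 463.0, -3.0], 0.79)]
side [ 80. 977. 983.]
tester_mid [([569.0, 69.0, 25.0], 0.85), ([504.0, 463.0, -1.0], 0.49)]
chamber_top [([602.0, 1.0, 173.0], 0.64), ([537.0, -25.0, 66.0], 0.28)]
gauge_mid [([537.0, -26.0, 69.0], 0.55), ([564.0, 70.0, 24.0], 0.51)]
knob_top [([579.0, 147.0, 126.0], 0.58)]
vent_axis [([516.0, 59.0, 73.0], 0.77), ([585.0, -490.0, -2.0], 0.42)]
vent_tip [([471.0, 65.0, 69.0], 0.53)]
pin_top [([434.0, 184.0, 1.0], 0.43)]
movement_holder [([699.0, 94.0, -1.0], 0.51)]
loupe [([432.0, 184.0, 1.0], 0.51)]
brass_tin [([537.0, -25.0, 67.0], 0.66), ([504.0, 260.0, -1.0], 0.64)]
oil_stand [([505.0, 462.0, 1.0], 0.59)]
```

View pics/scene1.png

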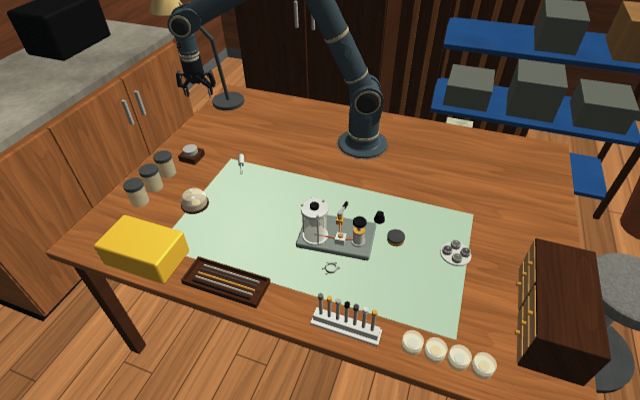

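View pics/side1.png

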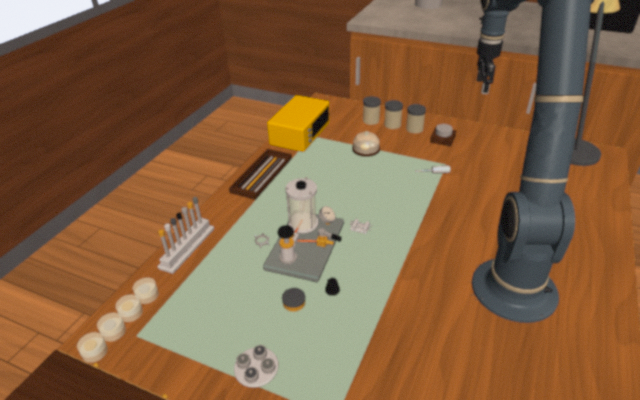

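The views show the lever pointing at the robot (scene px 345,205; side px 337,238), the knob at scene px (359,222) and the pin at the rear middle. The nets agree with this, and the tester yaw is about 0.17. I'll approach in a wide arc.

Request:
move_arm --rows '[{"tx": 0.33,"ty": -0.33},{"tx": 0.67,"ty": -0.67},{"tx": 1,"ty": -1},{"tx": 1,"ty": -1}]' --jaw 0

```text
schema error: expected keys tx, ty, tz, turn
```

Request:
move_arm --rows '[{"tx": 0.33,"ty": -0.33},{"tx": 0.67,"ty": -0.67},{"tx": 1,"ty": -1},{"tx": 1,"ty": -1}]'

```text
schema error: expected keys tx, ty, tz, turn
```

Request:
move_arm --rows '[{"tx": 0.33,"ty": -0.33,"turn": 0.03},{"tx": 0.67,"ty": -0.67,"turn": 0.06},{"tx": 1,"ty": -1,"turn": 0.09},{"tx": 1,"ty": -1,"turn": 0.09}]'

```text
schema error: expected keys tx, ty, tz, turn
```

Request:
move_arm --rows '[{"tx": 0.33,"ty": -0.33,"tz": 0,"turn": 0},{"tx": 0.67,"ty": -0.67,"tz": 0,"turn": 0},{"tx": 1,"ty": -1,"tz": 0,"turn": 0},{"tx": 1,"ty": -1,"tz": 0,"turn": 0}]' --jaw 0

```text
time: 1.7
tool_pos: [306.3, -475.9, 256.8]
tcp_rot: [-3.09, -0.559, -0.003]
contact_force: [-0.4, -1.0, 1.1]
grip_width: 12.5
gripper_force: 0.0
```

Request:
move_arm --rows '[{"tx": 0.33,"ty": -0.33,"tz": 0,"turn": 0},{"tx": 0.67,"ty": -0.67,"tz": 0,"turn": 0},{"tx": 1,"ty": -1,"tz": 0,"turn": 0},{"tx": 1,"ty": -1,"tz": 0,"turn": 0}]'

```text
time: 2.2
tool_pos: [376.7, -323.1, 256.8]
tcp_rot: [-3.091, -0.558, -0.002]
contact_force: [-0.2, -0.9, -1.3]
grip_width: 0.3
gripper_force: 0.0
```

Request:
move_arm --rows '[{"tx": 0.33,"ty": -0.33,"tz": 0,"turn": 0.03},{"tx": 0.67,"ty": -0.67,"tz": 0,"turn": 0.06},{"tx": 1,"ty": -1,"tz": 0,"turn": 0.09},{"tx": 1,"ty": -1,"tz": 0,"turn": 0.09}]'

```text
time: 2.7
tool_pos: [448.1, -170.0, 256.7]
tcp_rot: [-3.129, -0.276, -0.003]
contact_force: [-0.8, -0.8, -0.3]
grip_width: 0.5
gripper_force: 0.0
```

Request:
move_arm --rows '[{"tx": 0.1,"ty": -0.5,"tz": 0,"turn": 0},{"tx": 0.2,"ty": -1,"tz": 0,"turn": 0},{"tx": 0.2,"ty": -1,"tz": 0,"turn": 0}]'

```text
time: 3.08
tool_pos: [449.9, -48.0, 256.7]
tcp_rot: [-3.129, -0.275, -0.002]
contact_force: [-0.0, -0.1, -0.2]
grip_width: -0.1
gripper_force: 0.0
```

Request:
move_arm --rows '[{"tx": 0.13,"ty": -0.3,"tz": 0.2,"turn": 0},{"tx": 0.25,"ty": -0.6,"tz": 0.4,"turn": 0},{"tx": 0.25,"ty": -0.6,"tz": 0.4,"turn": 0},{"tx": 0.25,"ty": -0.6,"tz": 0.4,"turn": 0}]'

```text
time: 3.58
tool_pos: [467.5, 23.1, 208.3]
tcp_rot: [3.13, 0.261, -0.0]
contact_force: [0.3, 0.7, 0.5]
grip_width: 0.1
gripper_force: 0.0
```

```bash
python3 - <<'E'
from h import *
st()
f=grab('wrist','w1.png'); print(np.round(f['position'])); pts(f,['vent_axis','vent_tip','knob_top','chamber_top','gauge_mid','movement_holder'])
st()
E
```

```text
3.575 [467.5  23.1 208.3] [[0.986, 0.166, -0.0], [0.166, -0.986, -0.001], [-0.0, 0.001, -1.0]] [0.3 0.7 0.5] 0.11126934630336648
[537.  35. 327.]
vent_axis [([514.0, 62.0, 71.0], 0.59)]
vent_tip [([466.0, 68.0, 75.0], 0.97)]
knob_top [([434.0, 186.0, 3.0], 0.46), ([566.0, 68.0, 28.0], 0.35)]
chamber_top []
gauge_mid [([535.0, -25.0, 66.0], 0.58)]
movement_holder [([453.0, -66.0, 1.0], 0.89)]
3.925 [467.1  25.1 208.7] [[0.986, 0.168, 0.001], [0.168, -0.986, -0.0], [0.001, 0.0, -1.0]] [ 0.1  0.2 -0.6] -0.12425017797252855
```

View pics/w1.png

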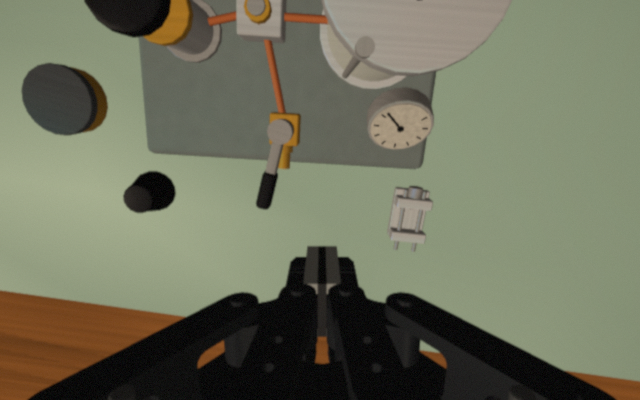

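The wrist view shows the lever from its hub (281,130) to its tip (265,190). The closed fingertips at (322,250) are on its right, and the holder (408,215) is clear of them. Next I lower to lever height and push left.

Request:
move_arm --rows '[{"tx": 0,"ty": 0,"tz": 0.4,"turn": 0},{"tx": 0,"ty": 0,"tz": 0.8,"turn": 0},{"tx": 0,"ty": 0,"tz": 0.95,"turn": 0},{"tx": 0,"ty": 0,"tz": 0.95,"turn": 0},{"tx": 0,"ty": 0,"tz": 0.95,"turn": 0}]'

```text
time: 4.55
tool_pos: [467.8, 25.9, 95.2]
tcp_rot: [3.13, 0.266, 0.003]
contact_force: [-0.5, 0.3, 0.3]
grip_width: -0.0
gripper_force: 0.0
```

Request:
move_arm --rows '[{"tx": 0.02,"ty": -0.08,"tz": 0,"turn": 0},{"tx": 0.04,"ty": -0.17,"tz": 0,"turn": 0},{"tx": 0.04,"ty": -0.24,"tz": 0,"turn": 0},{"tx": 0.04,"ty": -0.3,"tz": 0,"turn": 0},{"tx": 0.05,"ty": -0.36,"tz": 0,"turn": 0},{"tx": 0.07,"ty": -0.42,"tz": 0,"turn": 0},{"tx": 0.11,"ty": -0.48,"tz": 0,"turn": 0},{"tx": 0.15,"ty": -0.53,"tz": 0,"turn": 0}]'

```text
time: 5.55
tool_pos: [473.9, 92.0, 94.1]
tcp_rot: [3.13, 0.267, -0.001]
contact_force: [-1.2, -2.6, -0.3]
grip_width: -0.1
gripper_force: 0.8
```

```bash
python3 - <<'E'
from h import *
f=grab('wrist','w2.png'); pts(f,['vent_axis','vent_tip'])
st()
E
```

```text
vent_axis [([514.0, 63.0, 71.0], 0.87)]
vent_tip [([487.0, 104.0, 75.0], 0.86)]
5.7 [474.3  92.5  94.3] [[0.985, 0.17, 0.001], [0.17, -0.985, 0.001], [0.001, -0.001, -1.0]] [-1.  -0.7 -0. ] 0.3907356450363495
```

View pics/w2.png

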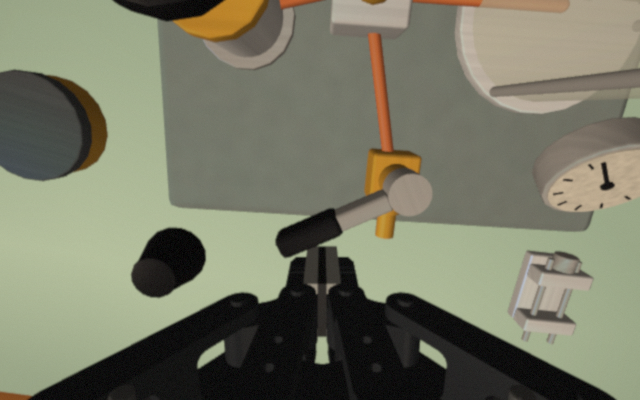

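The lever has turned about 65°, with its grip at (310,230) against the fingertip. I continue rearwards to the stop.

Request:
move_arm --rows '[{"tx": 0.04,"ty": -0.03,"tz": 0,"turn": 0},{"tx": 0.08,"ty": -0.05,"tz": 0,"turn": 0},{"tx": 0.11,"ty": -0.06,"tz": 0,"turn": 0},{"tx": 0.14,"ty": -0.06,"tz": 0,"turn": 0},{"tx": 0.16,"ty": -0.06,"tz": 0,"turn": 0},{"tx": 0.17,"ty": -0.06,"tz": 0,"turn": 0}]'

```text
time: 6.45
tool_pos: [492.8, 102.5, 94.3]
tcp_rot: [-3.13, -0.267, 0.0]
contact_force: [-2.2, 1.2, -0.4]
grip_width: -0.0
gripper_force: 0.9
```

Request:
move_arm --rows '[{"tx": 0.01,"ty": 0,"tz": 0,"turn": 0},{"tx": 0.02,"ty": 0,"tz": 0,"turn": 0},{"tx": 0.02,"ty": 0,"tz": 0,"turn": 0}]'

```text
time: 6.82
tool_pos: [494.6, 102.6, 94.2]
tcp_rot: [3.13, 0.267, -0.002]
contact_force: [-4.1, 1.1, 0.8]
grip_width: 0.5
gripper_force: 1.8
```

```bash
python3 - <<'E'
from h import *
f=grab('wrist','w3.png'); pts(f,['vent_axis','vent_tip'])
st()
E
```

```text
vent_axis [([516.0, 61.0, 72.0], 0.93)]
vent_tip []
6.975 [494.7 102.6  94.2] [[0.986, 0.169, -0.001], [0.169, -0.986, -0.0], [-0.001, -0.0, -1.0]] [-4.2  1.8  1.9] 0.4978416444276979
```

View pics/w3.png

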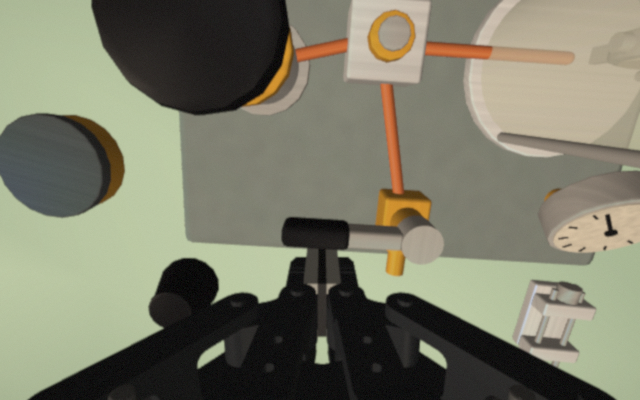

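Request:
move_arm --rows '[{"tx": 0.01,"ty": 0,"tz": 0,"turn": 0},{"tx": 0.02,"ty": 0,"tz": 0,"turn": 0},{"tx": 0.02,"ty": 0,"tz": 0,"turn": 0}]'

```text
time: 7.35
tool_pos: [495.0, 102.7, 94.0]
tcp_rot: [3.129, 0.267, -0.009]
contact_force: [-9.5, 0.9, 6.0]
grip_width: 0.1
gripper_force: 4.6
```

The lever is on its stop: force jumped to 9.5 N over 0.4 mm. I back off, rise, and go over the knob.

Request:
move_arm --rows '[{"tx": -0.15,"ty": 0,"tz": 0,"turn": 0},{"tx": -0.17,"ty": 0,"tz": -0.1,"turn": 0},{"tx": -0.17,"ty": 0,"tz": -0.5,"turn": 0},{"tx": -0.17,"ty": 0,"tz": -0.7,"turn": 0},{"tx": -0.17,"ty": 0,"tz": -0.7,"turn": 0}]'

```text
time: 7.98
tool_pos: [480.5, 99.7, 181.5]
tcp_rot: [-3.13, -0.265, -0.013]
contact_force: [0.1, -0.1, -0.7]
grip_width: 0.1
gripper_force: 0.0
```

Request:
move_arm --rows '[{"tx": 0.45,"ty": -0.12,"tz": 0,"turn": 0},{"tx": 0.91,"ty": -0.24,"tz": 0,"turn": 0},{"tx": 0.91,"ty": -0.24,"tz": 0,"turn": 0},{"tx": 0.91,"ty": -0.24,"tz": 0.1,"turn": 0},{"tx": 0.91,"ty": -0.24,"tz": 0.15,"turn": 0},{"tx": 0.91,"ty": -0.24,"tz": 0.15,"turn": 0}]'

```text
time: 8.72
tool_pos: [579.1, 145.5, 159.5]
tcp_rot: [3.129, 0.266, -0.003]
contact_force: [0.1, -0.0, -0.1]
grip_width: -0.5
gripper_force: 0.0
```

```bash
python3 - <<'E'
from h import *
f=grab('side','s2.png'); pts(f,['knob_top','vent_tip','vent_axis'])
s=st()
K,RR=f['camera_matrix'],R.from_rotvec(np.ravel(f['orientation'])) if np.size(f['orientation'])==3 else None
im=f['img'][150:300,220:400,::-1]
cv2.imwrite('pics/s2c.png',cv2.resize(im,None,fx=4,fy=4,interpolation=2))
E
```

```text
knob_top [([581.0, 148.0, 128.0], 0.56)]
vent_tip [([511.0, 109.0, 70.0], 0.48), ([565.0, 69.0, 26.0], 0.28)]
vent_axis [([516.0, 62.0, 71.0], 0.9)]
8.925 [580.3 146.2 160.8] [[0.986, 0.169, 0.001], [0.169, -0.986, -0.0], [0.001, 0.0, -1.0]] [-0.9 -0.6 -0.3] -0.29010025143970547
```

View pics/s2c.png

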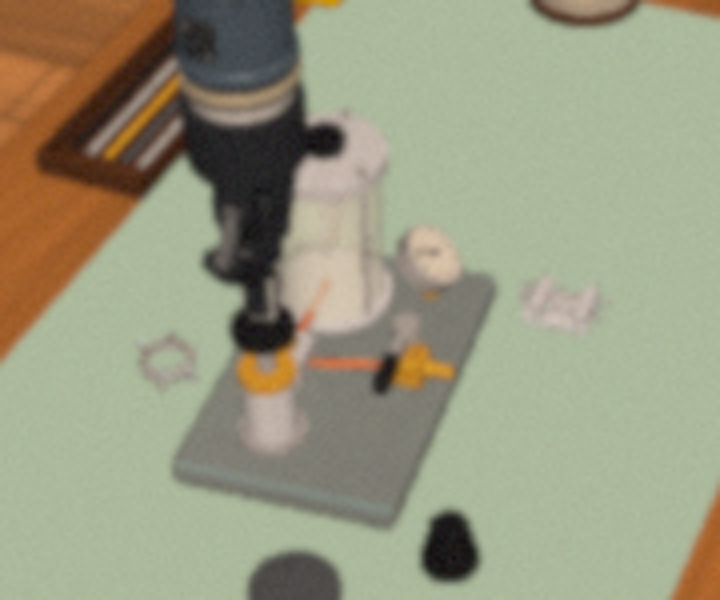

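The crop shows the lever shut (black grip at crop px (385,372), lying along the base's left direction) and the fingertips over the knob (262,330). First stroke now.

Request:
move_arm --rows '[{"tx": 0,"ty": 0,"tz": 0.1,"turn": 0},{"tx": 0,"ty": 0,"tz": 0.19,"turn": 0},{"tx": 0,"ty": 0,"tz": 0.215,"turn": 0},{"tx": 0,"ty": 0,"tz": 0.215,"turn": 0}]'

```text
time: 9.43
tool_pos: [581.5, 146.7, 136.1]
tcp_rot: [-3.13, -0.266, -0.005]
contact_force: [-2.0, -1.1, 11.7]
grip_width: 0.1
gripper_force: 5.6
```

Request:
move_arm --rows '[{"tx": 0,"ty": 0,"tz": 0.015,"turn": 0},{"tx": 0,"ty": 0,"tz": 0.015,"turn": 0}]'

```text
time: 9.68
tool_pos: [581.5, 146.8, 135.1]
tcp_rot: [3.13, 0.266, 0.006]
contact_force: [-3.0, -1.0, 13.8]
grip_width: 0.0
gripper_force: 6.8
```

Request:
move_arm --rows '[{"tx": 0,"ty": 0,"tz": -0.1,"turn": 0},{"tx": 0,"ty": 0,"tz": -0.23,"turn": 0},{"tx": 0,"ty": 0,"tz": -0.23,"turn": 0},{"tx": 0,"ty": 0,"tz": -0.23,"turn": 0}]'

```text
time: 10.18
tool_pos: [579.5, 145.9, 159.2]
tcp_rot: [3.13, 0.266, -0.003]
contact_force: [-0.1, -0.2, -0.1]
grip_width: 0.1
gripper_force: 0.0
```

Request:
move_arm --rows '[{"tx": 0,"ty": 0,"tz": 0.12,"turn": 0},{"tx": 0,"ty": 0,"tz": 0.22,"turn": 0},{"tx": 0,"ty": 0,"tz": 0.24,"turn": 0},{"tx": 0,"ty": 0,"tz": 0.24,"turn": 0},{"tx": 0,"ty": 0,"tz": 0.1,"turn": 0},{"tx": 0,"ty": 0,"tz": 0,"turn": 0},{"tx": 0,"ty": 0,"tz": 0,"turn": 0},{"tx": 0,"ty": 0,"tz": 0,"turn": 0}]'

```text
time: 11.18
tool_pos: [579.4, 145.9, 158.7]
tcp_rot: [3.13, 0.266, -0.004]
contact_force: [0.4, 0.6, 0.3]
grip_width: 0.0
gripper_force: 0.0
```

Request:
move_arm --rows '[{"tx": 0,"ty": 0,"tz": 0.12,"turn": 0},{"tx": 0,"ty": 0,"tz": 0.22,"turn": 0},{"tx": 0,"ty": 0,"tz": 0.24,"turn": 0},{"tx": 0,"ty": 0,"tz": 0.24,"turn": 0},{"tx": 0,"ty": 0,"tz": 0.1,"turn": 0},{"tx": 0,"ty": 0,"tz": 0,"turn": 0},{"tx": 0,"ty": 0,"tz": 0,"turn": 0},{"tx": 0,"ty": 0,"tz": 0,"turn": 0}]'

```text
time: 12.18
tool_pos: [579.5, 145.9, 158.8]
tcp_rot: [3.13, 0.266, -0.004]
contact_force: [-0.3, -0.7, -0.7]
grip_width: 0.3
gripper_force: 0.0
```

```bash
python3 - <<'E'
from h import *
for c in ['wrist','scene']:
    f=grab(c,c+'3.png'); pts(f,['pin_top','vent_tip'])
st()
E
```

```text
pin_top [([599.0, 93.0, 73.0], 0.63)]
vent_tip []
pin_top []
vent_tip [([512.0, 109.0, 68.0], 0.64)]
12.475 [580.  146.2 159.8] [[0.986, 0.169, -0.001], [0.169, -0.986, -0.0], [-0.001, 0.0, -1.0]] [ 0.1 -0.  -0.3] -0.07342410686598477
```

View pics/wrist3.png

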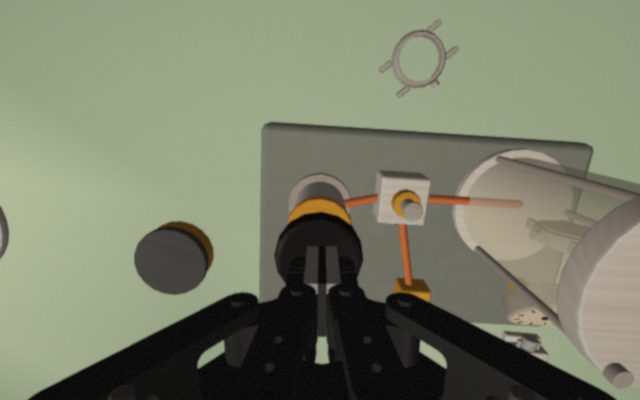

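The pin at (411,211) stands somewhat proud of its bushing (406,203), so pumping works. I keep going.

Request:
move_arm --rows '[{"tx": 0,"ty": 0,"tz": 0.12,"turn": 0},{"tx": 0,"ty": 0,"tz": 0.22,"turn": 0},{"tx": 0,"ty": 0,"tz": 0.24,"turn": 0},{"tx": 0,"ty": 0,"tz": 0.24,"turn": 0},{"tx": 0,"ty": 0,"tz": 0.1,"turn": 0},{"tx": 0,"ty": 0,"tz": 0,"turn": 0},{"tx": 0,"ty": 0,"tz": 0,"turn": 0},{"tx": 0,"ty": 0,"tz": 0,"turn": 0}]'

```text
time: 13.48
tool_pos: [579.6, 146.0, 159.2]
tcp_rot: [3.13, 0.266, -0.003]
contact_force: [0.3, 0.5, -0.7]
grip_width: -0.2
gripper_force: 0.0
```

Request:
move_arm --rows '[{"tx": 0,"ty": 0,"tz": 0.12,"turn": 0},{"tx": 0,"ty": 0,"tz": 0.22,"turn": 0},{"tx": 0,"ty": 0,"tz": 0.24,"turn": 0},{"tx": 0,"ty": 0,"tz": 0.24,"turn": 0},{"tx": 0,"ty": 0,"tz": 0.1,"turn": 0},{"tx": 0,"ty": 0,"tz": 0,"turn": 0},{"tx": 0,"ty": 0,"tz": 0,"turn": 0},{"tx": 0,"ty": 0,"tz": 0,"turn": 0}]'

```text
time: 14.48
tool_pos: [579.5, 146.0, 158.8]
tcp_rot: [3.13, 0.266, -0.004]
contact_force: [-0.2, -0.1, -0.5]
grip_width: -0.2
gripper_force: 0.0
```

Request:
move_arm --rows '[{"tx": 0,"ty": 0,"tz": 0.12,"turn": 0},{"tx": 0,"ty": 0,"tz": 0.22,"turn": 0},{"tx": 0,"ty": 0,"tz": 0.24,"turn": 0},{"tx": 0,"ty": 0,"tz": 0.24,"turn": 0},{"tx": 0,"ty": 0,"tz": 0.1,"turn": 0},{"tx": 0,"ty": 0,"tz": 0,"turn": 0},{"tx": 0,"ty": 0,"tz": 0,"turn": 0},{"tx": 0,"ty": 0,"tz": 0,"turn": 0}]'

```text
time: 15.48
tool_pos: [579.5, 146.0, 158.8]
tcp_rot: [3.13, 0.266, -0.004]
contact_force: [-0.3, 0.8, 0.6]
grip_width: 0.1
gripper_force: 0.0
```

Request:
move_arm --rows '[{"tx": 0,"ty": 0,"tz": 0.12,"turn": 0},{"tx": 0,"ty": 0,"tz": 0.22,"turn": 0},{"tx": 0,"ty": 0,"tz": 0.24,"turn": 0},{"tx": 0,"ty": 0,"tz": 0.24,"turn": 0},{"tx": 0,"ty": 0,"tz": 0.1,"turn": 0},{"tx": 0,"ty": 0,"tz": 0,"turn": 0},{"tx": 0,"ty": 0,"tz": 0,"turn": 0},{"tx": 0,"ty": 0,"tz": 0,"turn": 0}]'

```text
time: 16.48
tool_pos: [579.5, 146.0, 158.8]
tcp_rot: [3.13, 0.266, -0.004]
contact_force: [0.3, -0.4, -0.3]
grip_width: 0.1
gripper_force: 0.0
```

```bash
python3 - <<'E'
from h import *
f=grab('wrist','wrist4.png'); pts(f,['pin_top'])
st()
E
```

```text
pin_top [([600.0, 95.0, 85.0], 0.61)]
16.575 [579.6 146.  159. ] [[0.986, 0.169, -0.002], [0.169, -0.986, -0.001], [-0.002, 0.0, -1.0]] [-1.  -0.2  0.2] -0.22177256734021847
```

Request:
move_arm --rows '[{"tx": 0,"ty": 0,"tz": 0.12,"turn": 0},{"tx": 0,"ty": 0,"tz": 0.22,"turn": 0},{"tx": 0,"ty": 0,"tz": 0.24,"turn": 0},{"tx": 0,"ty": 0,"tz": 0.24,"turn": 0},{"tx": 0,"ty": 0,"tz": 0.1,"turn": 0},{"tx": 0,"ty": 0,"tz": 0,"turn": 0},{"tx": 0,"ty": 0,"tz": 0,"turn": 0},{"tx": 0,"ty": 0,"tz": 0,"turn": 0}]'

```text
time: 17.58
tool_pos: [579.6, 145.9, 159.0]
tcp_rot: [3.13, 0.266, -0.003]
contact_force: [-0.3, -1.0, 0.1]
grip_width: 0.2
gripper_force: 0.0
```

Request:
move_arm --rows '[{"tx": 0,"ty": 0,"tz": 0.12,"turn": 0},{"tx": 0,"ty": 0,"tz": 0.22,"turn": 0},{"tx": 0,"ty": 0,"tz": 0.24,"turn": 0},{"tx": 0,"ty": 0,"tz": 0.24,"turn": 0},{"tx": 0,"ty": 0,"tz": 0.1,"turn": 0},{"tx": 0,"ty": 0,"tz": 0,"turn": 0},{"tx": 0,"ty": 0,"tz": 0,"turn": 0},{"tx": 0,"ty": 0,"tz": 0,"turn": 0}]'

```text
time: 18.58
tool_pos: [579.5, 146.0, 158.8]
tcp_rot: [3.13, 0.266, -0.004]
contact_force: [-0.6, 0.4, 0.2]
grip_width: 0.0
gripper_force: 0.0
```

```bash
python3 - <<'E'
from h import *
f=grab('wrist','wrist5.png'); pts(f,['pin_top'])
a,b=[cv2.imread(f'pics/wrist{i}.png')[130:280,340:480] for i in (4,5)]
cv2.imwrite('pics/cmp.png',cv2.resize(np.hstack([a,b]),None,fx=2.8,fy=2.8,interpolation=2))
st()
E
```

```text
pin_top [([597.0, 95.0, 88.0], 0.89)]
18.675 [579.6 146.  158.9] [[0.986, 0.169, -0.002], [0.169, -0.986, -0.001], [-0.002, 0.0, -1.0]] [-0.2 -0.6  0.5] -0.10405777791031341
```

View pics/cmp.png

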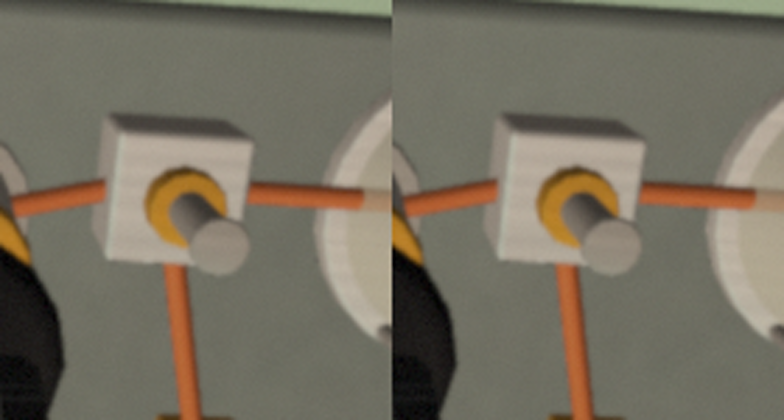

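The pin is fully out: two extra strokes left it unchanged (head at 220,247 against 219,247 after removing the offset between the crops). I retreat upward and away.

Request:
move_arm --rows '[{"tx": 0,"ty": 0,"tz": -0.3,"turn": 0},{"tx": 0,"ty": 0,"tz": -0.6,"turn": 0},{"tx": 0,"ty": 0,"tz": -0.9,"turn": 0},{"tx": -0.3,"ty": 0,"tz": -0.9,"turn": 0},{"tx": -0.6,"ty": 0,"tz": -0.9,"turn": 0},{"tx": -0.6,"ty": 0,"tz": -0.9,"turn": 0},{"tx": -0.6,"ty": 0,"tz": -0.9,"turn": 0}]'

```text
time: 19.55
tool_pos: [509.8, 134.0, 268.1]
tcp_rot: [-3.13, -0.266, -0.001]
contact_force: [0.7, 0.3, -0.7]
grip_width: 0.3
gripper_force: 0.0
```

```bash
python3 - <<'E'
from h import *
f=grab('wrist','wrist6.png'); pts(f,['pin_top','vent_tip','vent_axis','knob_top','tester_mid'])
st()
E
```

```text
pin_top [([598.0, 97.0, 89.0], 0.69)]
vent_tip [([566.0, 69.0, 26.0], 0.71), ([510.0, 113.0, 72.0], 0.65)]
vent_axis [([515.0, 60.0, 70.0], 0.6)]
knob_top [([577.0, 145.0, 131.0], 0.82)]
tester_mid [([567.0, 67.0, 24.0], 0.69)]
19.85 [509.7 134.2 268. ] [[0.986, 0.169, -0.0], [0.169, -0.986, 0.0], [-0.0, -0.0, -1.0]] [ 0.6  0.2 -0.1] -0.10053301301464777
```

View pics/wrist6.png

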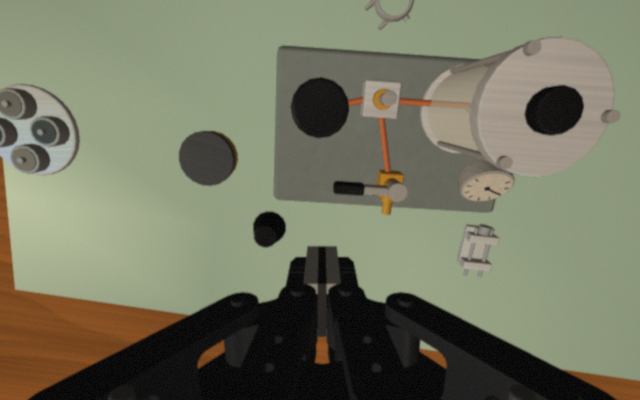

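The last view shows the lever shut (340–400,188), the pin out (388,98), the knob up (320,107) and the gauge needle risen. Nothing else has moved.

```bash
python3 -c "
from h import *
print(sign_off())"
```

```text
the job is handed in; nothing more can be done
None
```

The job is handed in at about 20 s of the 51 s allowed: the vent is shut on its stop, the pin is fully out after nine strokes, the plunger is back up, and the arm is clear with nothing else disturbed.

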